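# Clear the laser engraver's plate and start the next job

### The arm

A 6-joint arm with a two-finger parallel gripper is mounted at the origin on the work surface. World frame = base frame: x ahead of the robot, y to its left, z up, the work surface at z = 0. Lengths are in mm, angles in rad, forces in N, time in s.
With the tool pointing down it reaches from about 350 to 975 mm from the base axis. Payload 7.1 kg.
Tool frame: the origin (TCP) lies between the finger pads; the fingertips stand 8 mm ahead of it and the grasp point (between the pads) lies 11 mm behind it; x points along the fingers, y is the direction in which the jaws open and shut, and the axes are right-handed (so a half turn about x gives the same grasp; the last joint's range is limited). The gripper opens to 88 mm and grips with 3 to 60 N. Pads are 20 mm wide; open, the fingers measure 115 mm over their backs; the gripper's body (75 mm by 178 mm) begins 61 mm behind the grasp point.
Start: joints at [-0.019, 0.423, 1.63, -0, 1.089, -0.019], TCP at [624.984, 0.026, 230.675] pointing down, gripper open.
Joint ranges: [-3, 3], [-0.9, 2.11], [0.09, 2.58], [-1.31, 4.45], [0.11, 2.69], [-2.54, 2.54]. Speed limits (rad/s): [2.39, 2.39, 3.01, 3.14, 3.14, 3.14].

### API

Orientations are given as a rotation vector (axis times angle).
In Python, from workcell import ctrl gives the robot as it stands.
- The arm moves only by the tool apply_moves, never from a script. Its argument "increments" is a list of rows, each an object with "gripper": the opening in per cent of the stroke, from 0 (shut) to 100 (fully open); "delta_pos": the shift along the tool's x, y, z in cm, a list of three; "dr": the turn, a rotation vector about the tool's x, y, z in rad, a list of three. In form: [{"gripper": gripper, "delta_pos": [dx, dy, dz], "dr": [ax, ay, az]}, ...]. A call has exactly 5 rows; each row shifts and turns the commanded pose from where the row before left it, along the tool's axes as they then stand; what a row does not reach is not made up. A row lasts 1/12 s, in which the tool goes at most 41.7 mm and 7.16 degrees, less where a joint would pass 70% of its speed; a pose out of reach is approached as far as the arm can. A call with a gripper value outside its range is refused whole. The fingers move at their own pace and stop on an object; the grip force is fixed at half the most. Time passes only in rows, so rows that do not move let the fingers close, or fill a call up. It gives the time, the measured TCP pose, the force and the opening at its end, in the units of the state.
- ctrl.get_obs(): the state, without advancing time (a new reading comes with each control period).
- ctrl.get_image(name): name is "scene" or "side" or "wrist"; returns a dict with "img" (400x640x3 uint8, red, green, blue), "range_z" (400x640 float32, mm along the optical axis (not along the pixel's ray), 0 where there is no reading), "mtx" (3x3 intrinsics, pixels), "rvec" (rotation vector, rad) and "tvec" (3), from world to camera coordinates, as OpenCV has them. Camera axes: x right, y down, z forward; pixel columns grow to the right and rows downward; lengths in mm; the calibration is good to about 2 mm. A picture is of the moment at which its call begins.
- ctrl.close_job(): hands the job in, once; it reports no verdict.
The state is a dict: "t": time; "qpos": joint angles; "qvel": joint speeds; "joint_torque": joint torques, N m; "ee_pos": TCP position; "orientation": TCP orientation; "ft_force": force on the tool from outside, world axes, zero at the start; "moment": the same for the moment, N m; "width": finger opening in mm.
Only numpy, scipy, OpenCV 4.12 (cv2) and the standard library are available. Lean on these libraries where they do the work, as an engineer would, in place of code of your own. Each camera call takes 0.05 s, during which the arm holds its last target. There are 200 camera calls.

### The job

Take the scraper block and push the three plywood offcuts off the engraver's plate into its catch tray, without touching the offcuts with the fingers, then put the scraper back on its rubber mat and let go. Then start the next job on the control pad: press the square key, then the long bar key, then the round key, each fully down and let up again before the next. Do not press the mushroom-shaped stop key, and leave everything else on the table where it is.

Things in the scene. Friction and masses are not known exactly. Their poses are not given: they have to be found in the camera images.
- bed: Low open laser engraver, fixed. Origin on the table under the middle of its dark flat cutting plate; x points away from the robot, from the catch tray to the parked gantry. Rails 40 mm high run along both sides, |y| = 97 to 117 mm. The gantry (up to 87 mm high) stands across the far end, from local x = 117 mm on.
- plate_top (a point): Middle of the top of the cutting plate, 35 mm above the table, axes as bed. The plate measures 182 mm along x and 190 mm along y; the catch tray joins its edge at local x = -91 mm.
- tray_in (a point): Centre of the inner floor of the aluminium catch tray, 4 mm above the table, axes as bed. The tray is open on top, inside 101 mm along x and 192 mm along y; its low outer walls (22 mm above the table) are lower than the plate, so a scraper can run out over it.
- scraper: Loose scraper block standing on its working edge on the mat: white foot 150 mm long (its x), 28 mm thick (its y), 24 mm high, and on it a wooden grip 90 x 28 mm up to 66 mm above the underside. Origin at the centre of the underside, z up. 0.1 to 0.21 kg. To be gripped across the 28 mm, 40 to 50 mm above the underside, and pushed broadside on.
- mat: Thin black rubber mat, 180 mm (its x) x 90 mm (its y), 3 mm thick, fixed on the table; origin at the centre of its underside. The scraper's parking place; it lies either beside the engraver or farther right, having swapped places with the control pad.
- offcut_a: Plywood offcut lying on the plate: disc 32 mm across, 12 mm thick. Origin at the centre of its underside. About 11 g. The offcuts start within 47 mm of the plate's middle line (local y) and from local x = -56 to 23 mm.
- offcut_b: Plywood offcut on the plate: rectangle 30 x 24 mm, 12 mm thick. Origin at the centre of its underside. About 11 g.
- offcut_c: Plywood offcut on the plate: T shape 30 x 24 mm, 12 mm thick. Origin at the centre of its underside. About 10 g.
- pad: Control pad, fixed grey box 136 x 136 mm, 25 mm high, with four white keys in a 2 x 2 grid of 64 mm pitch, each on a black bezel 50 x 50 x 4 mm; which key is in which place varies. Origin at the centre of the underside.
- square_top (a point): Centre of the top of the square key: square cap 32 x 32 mm, standing 12 mm above its bezel (41 mm above the table); it is pressed straight down.
- key_square (a joint): Travel of the square key in m: 0 up, 0.006 fully down. It springs back; it starts to move at about 1.2 N and is fully down at about 4 N.
- bar_top (a point): Centre of the top of the bar key: narrow oblong cap 46 x 14 mm (long side along the pad's y), standing 12 mm above its bezel (41 mm above the table); it is pressed straight down.
- key_bar (a joint): Travel of the bar key in m: 0 up, 0.006 fully down. It springs back; it starts to move at about 1.2 N and is fully down at about 4 N.
- round_top (a point): Centre of the top of the round key: flat round cap 24 mm across, standing 12 mm above its bezel (41 mm above the table); it is pressed straight down.
- key_round (a joint): Travel of the round key in m: 0 up, 0.006 fully down. It springs back; it starts to move at about 1.2 N and is fully down at about 4 N.
- stop_top (a point): Centre of the top of the stop key: a mushroom-shaped dome 40 mm across, the largest and tallest key, 50 mm above the table. Not to be pressed.
- key_stop (a joint): Travel of the stop key in m: 0 up, 0.006 fully down; the same spring.
- knife: Bystander, to be left where it is: closed craft knife, black, 135 x 18 x 12 mm, lying in front of (robot side of) the pad.
- tape: Bystander, to be left where it is: paper tape roll lying flat, 60 mm across, 18 mm high, just beyond the mat.
- glue: Bystander, to be left where it is: white glue bottle, 36 mm across, 70 mm tall, left of the engraver.
Not all that is in view belongs to the job. Leave any purple look-alike of the offcut_b alone. Leave any yellow look-alike of the scraper alone.

How it is judged (in metres and radians):
On the way, in this order (a step that is already met when the one before it is completed fails the run):
1. all three offcuts are in the catch tray (x of offcut_a in the frame of tray_in between -0.053 and 0.053 m and y of offcut_a in the frame of tray_in between -0.1 and 0.1 m and z of each of offcut_a, offcut_b, offcut_c in the frame of tray_in below 0.028 m and x of offcut_b in the frame of tray_in between -0.053 and 0.053 m and y of offcut_b in the frame of tray_in between -0.1 and 0.1 m and x of offcut_c in the frame of tray_in between -0.053 and 0.053 m and y of offcut_c in the frame of tray_in between -0.1 and 0.1 m), for 0.2 s.
2. the scraper is back on its mat and let go (x of scraper in the frame of mat between -0.09 and 0.09 m and y of scraper in the frame of mat between -0.045 and 0.045 m and z of scraper in the frame of mat below 0.03 m and contact force between the fingers and scraper below 0.05 N and linear speed of scraper below 0.02 m/s), for 0.2 s.
3. the square key is pressed down, the other keys up (value of joint key_square above 0.0042 m and value of joint each of key_bar, key_round, key_stop below 0.0015 m), for 0.1 s.
4. all keys are up again (value of joint each of key_square, key_bar, key_round, key_stop below 0.0015 m), for 0.05 s.
5. the bar key is pressed down, the other keys up (value of joint key_bar above 0.0042 m and value of joint each of key_square, key_round, key_stop below 0.0015 m), for 0.1 s.
6. all keys are up again (all of step 4), for 0.05 s.
7. the round key is pressed down, the other keys up (value of joint key_round above 0.0042 m and value of joint each of key_square, key_bar, key_stop below 0.0015 m), for 0.1 s.
At the end, for the whole second after the job is handed in: All offcuts are in the catch tray (origins over its inner floor, under 28 mm above it), the scraper rests on the mat (origin over the mat, under 30 mm high), the three keys were pressed in order (at least 4.2 of 6 mm), all keys are up again (within 1 mm), all at rest (all of step 1 and x of scraper in the frame of mat between -0.09 and 0.09 m and y of scraper in the frame of mat between -0.045 and 0.045 m and z of scraper in the frame of mat below 0.03 m and linear speed of each of scraper, offcut_a, offcut_b, offcut_c below 0.02 m/s and value of joint each of key_square, key_bar, key_round, key_stop below 0.001 m); the robot touches nothing.
It fails at once if the fingers touch an offcut (over 1 N) (contact force between the fingers and offcut_a above 1 N or contact force between the fingers and offcut_b above 1 N or contact force between the fingers and offcut_c above 1 N).
It fails at once if the stop key is pressed (over 3 mm) (value of joint key_stop above 0.003 m).
It fails at once if a key is pressed (over 3 mm) while an offcut is not in the tray or the scraper is not on its mat (value of joint any of key_square, key_bar, key_round, key_stop above 0.003 m and not (x of offcut_a in the frame of tray_in between -0.053 and 0.053 m and y of offcut_a in the frame of tray_in between -0.1 and 0.1 m and z of each of offcut_a, offcut_b, offcut_c in the frame of tray_in below 0.028 m and x of offcut_b in the frame of tray_in between -0.053 and 0.053 m and y of offcut_b in the frame of tray_in between -0.1 and 0.1 m and x of offcut_c in the frame of tray_in between -0.053 and 0.053 m and y of offcut_c in the frame of tray_in between -0.1 and 0.1 m and x of scraper in the frame of mat between -0.09 and 0.09 m and y of scraper in the frame of mat between -0.045 and 0.045 m)).
It fails at once if two keys are down at once (both over 2.5 mm) (value of joint each of key_square, key_bar above 0.0025 m or value of joint each of key_square, key_round above 0.0025 m or value of joint each of key_bar, key_round above 0.0025 m).
It fails at once if a bystander is moved more than 30 mm (distance of any of knife, tape, glue from where it was at the start of the episode above 0.03 m).
It also fails if it takes over 59 s, if anything falls off the work surface, if the arm or the gripper's body presses on something with over 40 N, if the wrist force passes 120 N, or if a joint passes its speed limit or range.

## Working session

There is one attempt and no reset: what is moved stays moved. The work goes in short steps, Python scripts to look and compute and a tool call to move; the robot and the scene stay as the last step left them, time stands still between calls to the robot, and variables do not carry over. Pictures are saved under pics/ and viewed, about 8 in all and at most 12, crops included, and the job is handed in when it is done.

Besides the shell and the picture viewer there is one more tool, called after ">>>" by a JSON object that holds its "op" and its "data". apply_moves: Moves the arm, as the interface text tells. Its arguments: {"type":"object","properties":{"increments":{"type":"array","items":{"type":"object","properties":{"gripper":{"type":"number"},"delta_pos":{"type":"array","items":{"type":"number"}},"dr":{"type":"array","items":{"type":"number"}}}}}},"required":["increments"]}

```bash
ls; mkdir -p pics; cat > h.py <<'E'
import numpy as np, cv2
from workcell import ctrl
def save(name,fn,crop=None,scale=1):
    d=ctrl.get_image(name); im=d['img'][:,:,::-1].copy()
    np.savez('pics/'+fn+'.npz',**d)
    if crop: x0,y0,x1,y1=crop; im=im[y0:y1,x0:x1]
    im=cv2.resize(im,None,fx=scale,fy=scale); cv2.imwrite('pics/'+fn+'.png',im); return d
def world(d,u,v,z=None):
    R=cv2.Rodrigues(np.array(d['rvec'],float).ravel())[0];t=np.array(d['tvec'],float).ravel();K=np.array(d['mtx'])
    ray=np.linalg.inv(K)@[u,v,1.]
    if z is None: return R.T@(ray*d['range_z'][int(v),int(u)]-t)
    C=-R.T@t; r=R.T@ray; return C+r*(z-C[2])/r[2]
def cloud(d):
    R=cv2.Rodrigues(np.array(d['rvec'],float).ravel())[0];t=np.array(d['tvec'],float).ravel();K=np.array(d['mtx'])
    v,u=np.mgrid[:400,:640]; z=d['range_z']
    P=np.stack([(u-K[0,2])/K[0,0]*z,(v-K[1,2])/K[1,1]*z,z],-1)
    W=(P-t)@R; W[z==0]=np.nan; return W
def obs():
    o=ctrl.get_obs(); print({k:np.round(o[k],3).tolist() for k in ('t','ee_pos','orientation','ft_force','width','qpos')}); return o
E
python3 - <<'E'
from h import *
o=obs()
a=save('scene','s0');b=save('side','d0');c=save('wrist','w0')
for d in(a,b,c):
    R=cv2.Rodrigues(np.array(d['rvec'],float).ravel())[0];print((-R.T@np.array(d['tvec']).ravel()).round(), np.array(d['mtx']).round(1).tolist())
cv2.imwrite('pics/v0.png',np.vstack([a['img'],b['img']])[:,:,::-1][::1,::1])
im=np.vstack([a['img'],b['img']])[:,:,::-1]
cv2.imwrite('pics/v0.png',cv2.resize(im,(480,600)))
E
```

```text
pics
{'t': 0.0, 'ee_pos': [624.434, 0.021, 229.905], 'orientation': [1.209, 1.21, -1.21], 'ft_force': [-0.211, 0.392, 0.208], 'width': 87.596, 'qpos': [-0.019, 0.424, 1.631, 0.0, 1.089, -0.019]}
[1141.   -2.  978.] [[394.3, 0.0, 313.2], [0.0, 394.3, 204.1], [0.0, 0.0, 1.0]]
[347. 719. 775.] [[463.4, 0.0, 317.2], [0.0, 463.4, 203.9], [0.0, 0.0, 1.0]]
[625.  76. 383.] [[313.2, 0.0, 319.1], [0.0, 313.2, 203.4], [0.0, 0.0, 1.0]]
```

View pics/s0.png

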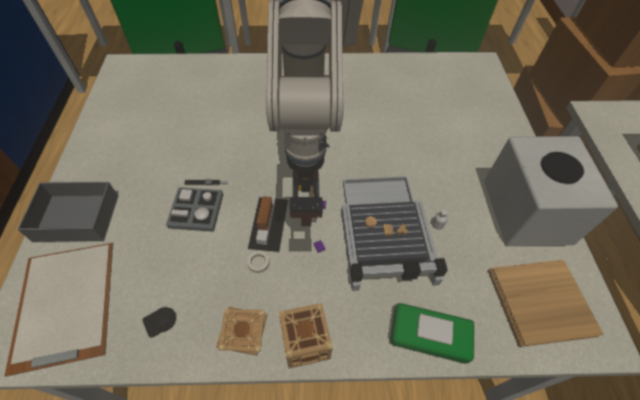

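View pics/d0.png

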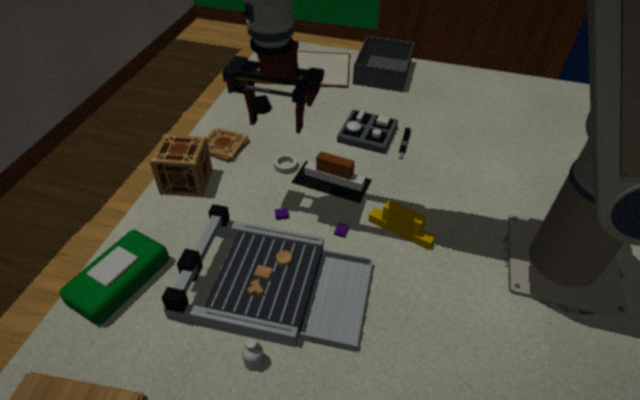

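The scene image (camera facing the robot) shows the scraper, brown grip with white foot on the black mat, at (264,220), and the same one in the side view at (337,168). The yellow look-alike is at side (400,220). The offcuts are at scene (371,222), (389,230) and (403,229), and the purple look-alikes at side (282,213) and (341,230). I choose the brown and white scraper, and next I'll rectify both views into a top-down map.

```bash
cat > ortho.py <<'E'
from h import *
# top-down height maps: col = (yhi-y)/s , row=(xhi-x)/s
def ortho(d,xlo,xhi,ylo,yhi,s,zmax=130):
    W=cloud(d).reshape(-1,3);I=d['img'].reshape(-1,3)
    m=np.isfinite(W).all(1);m&=(W[:,0]>xlo)&(W[:,0]<xhi)&(W[:,1]>ylo)&(W[:,1]<yhi)&(W[:,2]<zmax)
    W=W[m];I=I[m];o=np.argsort(W[:,2]);W=W[o];I=I[o]
    h=int((xhi-xlo)/s);w=int((yhi-ylo)/s);im=np.zeros((h,w,3),np.uint8)
    for p,c in zip(W,I): cv2.circle(im,(int((yhi-p[1])/s),int((xhi-p[0])/s)),1,tuple(int(x) for x in c[::-1]),-1)
    return im
E
python3 - <<'E'
from ortho import *
a=dict(np.load('pics/s0.npz'));b=dict(np.load('pics/d0.npz'))
ims=[]
for d in(a,b):
    im=ortho(d,350,800,-450,350,2)
    for k in range(400,800,50): cv2.putText(im,str(k),(0,int((800-k)/2)),0,.3,(0,255,255));cv2.line(im,(0,int((800-k)/2)),(6,int((800-k)/2)),(0,255,0))
    for k in range(-400,350,100): cv2.putText(im,str(k),(int((350-k)/2),8),0,.3,(0,0,255));cv2.line(im,(int((350-k)/2),0),(int((350-k)/2),6),(0,255,0))
    ims.append(im)
v=np.vstack(ims);v=cv2.resize(v,None,fx=1.33,fy=1.33);print(v.shape);cv2.imwrite('pics/o.png',v)
for d,n in((a,'s'),(b,'d')):
    W=cloud(d);hsv=cv2.cvtColor(d['img'],cv2.COLOR_RGB2HSV)
    t=W[(W[...,2]<8)&(W[...,0]>400)&(W[...,0]<800)&(abs(W[...,1])<400)];print('table z',np.median(t[:,2]),t[:,2].std())
    def rep(nm,m):
        P=W[m&np.isfinite(W[...,0])]
        if len(P)<3: print(nm,len(P));return
        r=cv2.minAreaRect(P[:,:2].astype(np.float32));print(n,nm,len(P),P[:,:3].mean(0).round(1),np.round(r[0],1),np.round(r[1],1),round(r[2],1))
    H,S,V=cv2.split(hsv);z=W[...,2];x=W[...,0];y=W[...,1]
    box=lambda x0,x1,y0,y1:(x>x0)&(x<x1)&(y>y0)&(y<y1)
    sb=box(480,720,-180,-20)
    rep('grip',sb&(z>58)&(z<80)); rep('foot',sb&(z>18)&(z<32)&(S<80)&(V>110)); 
    rep('mat',sb&(z<12)&(V<50))
    rep('offc',box(450,760,50,350)&(H>5)&(H<25)&(S>90)&(z>38)&(z<60))
    rep('rail',box(450,760,50,350)&(z>37)&(z<44)&(S<60)&(V>90))
    rep('tray',box(350,620,50,350)&(z>1)&(z<30)&(S<70))
    rep('padbox',box(450,700,-450,-180)&(z>18)&(z<60))
    rep('caps',box(450,700,-450,-180)&(z>36)&(V>140))
E
```

```text
(598, 532, 3)
table z -0.9035839230875856 2.174305366191732
s grip 298 [ 530.6 -114.3   67.3] [ 528.1 -114.7] [28.9 90.2] 82.8
s foot 164 [ 607.3 -125.3   23.8] [ 627.6 -127.3] [ 50.4 119.8] 84.1
s mat 116 [502.3 -78.3   2. ] [504.  -78.4] [28.  48.6] 86.9
s offc 222 [574.1 218.8  45.4] [576.8 220.3] [114.8  43. ] 70.8
s rail 796 [597.7 225.2  39.4] [614.4 228.1] [248.9 233.1] 2.9
s tray 1858 [433.5 203.8   6.9] [485.2 198.2] [296.6 269.5] 89.8
s padbox 1506 [ 504.3 -321.1   29.2] [ 499.  -324.5] [136.6 108.9] 84.8
s caps 199 [ 501.4 -320.9   43.4] [ 493.4 -329.3] [101.3  86.2] 89.1
table z 0.6137841523029198 2.0713540559425825
d grip 388 [ 522.9 -110.4   67.4] [ 523.6 -113.6] [32.7 88.9] 84.9
d foot 149 [ 622.4 -125.9   22.9] [ 626.3 -125.5] [ 56.6 113.3] 79.5
d mat 752 [548.7 -83.7   3. ] [557.8 -68.7] [116.  172.9] 65.5
d offc 556 [572.6 225.3  46.2] [619.4 238.6] [205.7 162.2] 89.7
d rail 1297 [585.6 249.8  40.3] [610.5 227.3] [247.3 237.2] 2.5
d tray 7067 [441.1 227.2   6.7] [485. 200.] [269.9 299.8] 0.0
d padbox 1119 [ 498.7 -310.3   30.5] [ 498.  -324.1] [138.8 104.4] 85.6
d caps 4 [ 519.  -282.5   47.6] [ 519.5 -282.2] [10.8  3.9] 88.0
```

View pics/o.png

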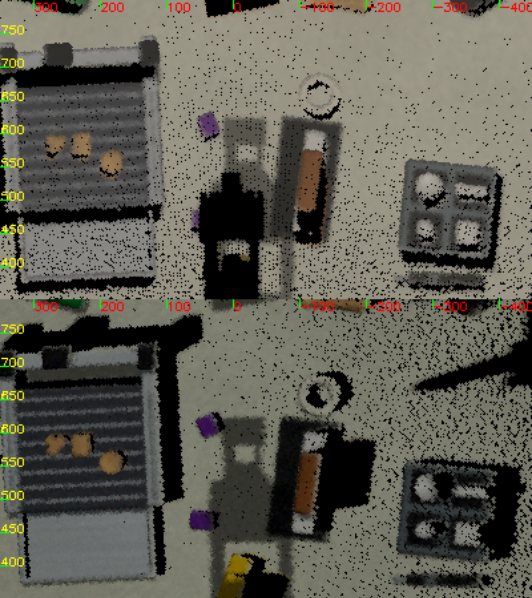

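Both views agree: the grip is at about (526,-114), top at 67, tilted about -6°; the bed is turned about +2.7°. Next I'll work out the bed edge, the pad and the tool axes.

```bash
cat >> h.py <<'E'
from scipy.spatial.transform import Rotation as Ro
def plan(target,yaw=None,p=None,nmax=40.):
    """target TCP world mm; yaw(deg)= direction of tool y in world (mod 180). prints total moves in tool axes (rotate about tool x first, then shift)"""
    o=ctrl.get_obs();R=Ro.from_rotvec(o['orientation']).as_matrix();p=np.array(o['ee_pos'])
    cur=np.degrees(np.arctan2(R[1,1],R[0,1]));print('tool axes x',R[:,0].round(3),'y',R[:,1].round(3),'z',R[:,2].round(3),'yaw y',cur.round(2))
    yaw=cur if yaw is None else yaw
    d=(yaw-cur+90)%180-90
    # ideal down tool after turn
    c,s=np.cos(np.radians(cur+d)),np.sin(np.radians(cur+d))
    X=np.array([0,0,-1.]);Y=np.array([c,s,0]);Z=np.cross(X,Y)
    Rt=np.stack([X,Y,Z],1); dv=np.array(target)-p
    print('turn dr (rad, tool)',Ro.from_matrix(R.T@Rt).as_rotvec().round(4),'shift in CURRENT axes cm',(R.T@dv/10).round(2),'in NEW axes cm',(Rt.T@dv/10).round(2))
E
python3 - <<'E'
from ortho import *
plan([526,-114,150],84)
a=dict(np.load('pics/s0.npz'));b=dict(np.load('pics/d0.npz'))
for d in(a,b):
    W=cloud(d);V=d['img'].max(2);x,y,z=W[...,0],W[...,1],W[...,2]
    m=(abs(y-222)<50)&(x>340)&(x<720)
    for x0 in range(345,720,9):
        q=z[m&(abs(x-x0)<4.5)]; print((x0,round(float(np.median(q)),0)) if len(q) else (x0,None),end=' ')
    print()
    # rails: line fits
    q=(z>36)&(z<45)&(x>480)&(x<640)&(V>70)
    for lo,hi in((95,140),(310,350)):
        P=W[q&(y>lo)&(y<hi)]; 
        if len(P)>10: print('rail',len(P),np.percentile(P[:,1],[2,50,98]).round(1),np.polyfit(P[:,0]-570,P[:,1],1).round(3))
    P=W[(y<-230)&(y>-420)&(x>405)&(x<590)&(z>19)&(z<60)];r=cv2.minAreaRect(P[:,:2].astype(np.float32));print('pad',np.round(r[0],1),np.round(r[1],1),round(r[2],1))
E
```

```text
tool axes x [-0.001  0.    -1.   ] y [ 1.     0.    -0.001] z [ 0. -1. -0.] yaw y 0.0
turn dr (rad, tool) [-1.4661e+00 -9.0000e-04  1.0000e-03] shift in CURRENT axes cm [ 8.02 -9.85 11.4 ] in NEW axes cm [  8.01 -12.37  -8.61]
(345, -2.0) (354, -1.0) (363, -0.0) (372, 3.0) (381, 14.0) (390, 5.0) (399, 3.0) (408, 3.0) (417, 3.0) (426, 3.0) (435, 3.0) (444, 3.0) (453, 3.0) (462, 3.0) (471, 2.0) (480, None) (489, 33.0) (498, 34.0) (507, 34.0) (516, 34.0) (525, 33.0) (534, 34.0) (543, 34.0) (552, 34.0) (561, 35.0) (570, 36.0) (579, 36.0) (588, 37.0) (597, 35.0) (606, 34.0) (615, 34.0) (624, 34.0) (633, 34.0) (642, 33.0) (651, 34.0) (660, 34.0) (669, 21.0) (678, 4.0) (687, None) (696, -0.0) (705, 2.0) (714, 69.0) 
rail 302 [108.1 118.9 131.3] [4.50000e-02 1.19245e+02]
rail 321 [320.1 332.1 344.2] [5.00000e-02 3.32496e+02]
pad [ 484.5 -322.9] [135.9 139.1] 84.2
(345, 0.0) (354, 0.0) (363, 0.0) (372, 0.0) (381, 6.0) (390, 4.0) (399, 4.0) (408, 4.0) (417, 4.0) (426, 4.0) (435, 4.0) (444, 4.0) (453, 4.0) (462, 4.0) (471, 4.0) (480, 5.0) (489, 35.0) (498, 35.0) (507, 35.0) (516, 35.0) (525, 35.0) (534, 35.0) (543, 36.0) (552, 36.0) (561, 36.0) (570, 40.0) (579, 39.0) (588, 45.0) (597, 36.0) (606, 35.0) (615, 35.0) (624, 35.0) (633, 36.0) (642, 35.0) (651, 35.0) (660, 35.0) (669, 35.0) (678, 0.0) (687, 0.0) (696, 2.0) (705, 61.0) (714, 3.0) 
rail 560 [107.8 120.8 131.5] [5.20000e-02 1.20775e+02]
rail 918 [319.1 334.6 345.2] [4.80000e-02 3.34415e+02]
pad [ 481.4 -324.4] [142.1 137.2] 85.6
```

>>> {"op": "apply_moves", "data": {"increments": [{"gripper": 100,"delta_pos": [1.2,-1.97,2.28],"dr": [0,0,0]},{"gripper": 100,"delta_pos": [1.2,-1.97,2.28],"dr": [0,0,0]},{"gripper": 100,"delta_pos": [1.2,-1.97,2.28],"dr": [0,0,0]},{"gripper": 100,"delta_pos": [1.2,-1.97,2.28],"dr": [0,0,0]},{"gripper": 100,"delta_pos": [1.2,-1.97,2.28],"dr": [0,0,0]}]}}

```text
t: 0.57
ee_pos: [525.3, -114.7, 170.1]
orientation: [1.209, 1.21, -1.209]
ft_force: [-0.5, -0.4, 0.1]
width: 87.8
```

>>> {"op": "apply_moves", "data": {"increments": [{"gripper": 100,"delta_pos": [0,0,0],"dr": [-0.1,0,0]},{"gripper": 100,"delta_pos": [0,0,0],"dr": [-0.1,0,0]},{"gripper": 100,"delta_pos": [0,0,0],"dr": [-0.1,0,0]},{"gripper": 100,"delta_pos": [0,0,0],"dr": [-0.1,0,0]},{"gripper": 100,"delta_pos": [0,0,0],"dr": [-0.1,0,0]}]}}

```text
t: 0.98
ee_pos: [526.3, -114.1, 170.5]
orientation: [0.83, 1.407, -0.83]
ft_force: [-1.3, -0.2, -0.6]
width: 88.2
```

>>> {"op": "apply_moves", "data": {"increments": [{"gripper": 100,"delta_pos": [0,0,0],"dr": [-0.1,0,0]},{"gripper": 100,"delta_pos": [0,0,0],"dr": [-0.1,0,0]},{"gripper": 100,"delta_pos": [0,0,0],"dr": [-0.1,0,0]},{"gripper": 100,"delta_pos": [0,0,0],"dr": [-0.1,0,0]},{"gripper": 100,"delta_pos": [0,0,0],"dr": [-0.1,0,0]}]}}

```text
t: 1.4
ee_pos: [526.3, -113.9, 170.5]
orientation: [0.443, 1.525, -0.443]
ft_force: [1.0, 0.8, 0.2]
width: 87.8
```

>>> {"op": "apply_moves", "data": {"increments": [{"gripper": 100,"delta_pos": [0,0,0],"dr": [-0.1,0,0]},{"gripper": 100,"delta_pos": [0,0,0],"dr": [-0.1,0,0]},{"gripper": 100,"delta_pos": [0,0,0],"dr": [-0.1,0,0]},{"gripper": 100,"delta_pos": [0,0,0],"dr": [-0.1,0,0]},{"gripper": 100,"delta_pos": [0,0,0],"dr": [-0.066,0,0]}]}}

```text
t: 1.82
ee_pos: [526.3, -113.9, 170.5]
orientation: [0.078, 1.57, -0.078]
ft_force: [0.2, 0.2, 0.4]
width: 87.1
```

```bash
python3 - <<'E'
from ortho import *
obs();d=save('wrist','w1')
W=cloud(d);x,y,z=W[...,0],W[...,1],W[...,2];hsv=cv2.cvtColor(d['img'],cv2.COLOR_RGB2HSV)
m=(z>55)&(z<75)&(abs(x-528)<75)&(abs(y+114)<40)
P=W[m];r=cv2.minAreaRect(P[:,:2].astype(np.float32));print('grip',len(P),np.median(P[:,2]),r)
m=(z<8)&(abs(x-530)<110)&(y<-40)&(y>-190)&(hsv[...,2]<55)
P=W[m];r=cv2.minAreaRect(P[:,:2].astype(np.float32));print('mat',len(P),np.median(P[:,2]),r)
plan([526,-114,40])
E
```

```text
{'t': 1.817, 'ee_pos': [526.306, -113.932, 170.479], 'orientation': [0.078, 1.57, -0.078], 'ft_force': [0.227, 0.155, 0.37], 'width': 87.114, 'qpos': [-0.235, 0.379, 1.867, 0.0, 0.896, -1.706]}
grip 3316 67.49038605644844 ((524.10546875, -115.30851745605469), (28.041900634765625, 89.39715576171875), 82.55328369140625)
mat 8973 1.6768851614303508 ((528.5303344726562, -109.21939086914062), (88.61970520019531, 178.32069396972656), 83.01641082763672)
tool axes x [-0.  0. -1.] y [0.097 0.995 0.   ] z [ 0.995 -0.097 -0.   ] yaw y 84.43
turn dr (rad, tool) [ 0.     -0.0004 -0.    ] shift in CURRENT axes cm [ 1.305e+01 -1.000e-02 -3.000e-02] in NEW axes cm [ 1.305e+01 -1.000e-02 -3.000e-02]
```

View pics/w1.png

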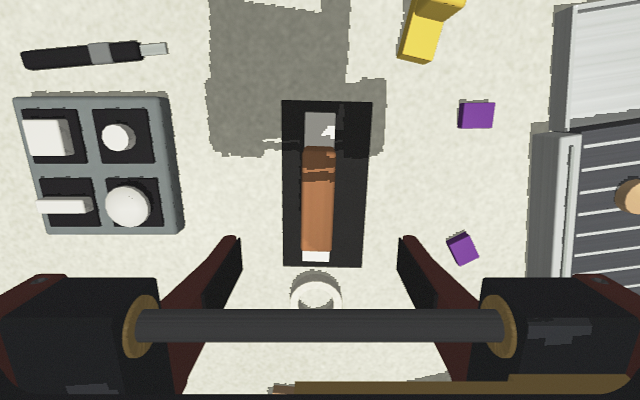

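The wrist view confirms the scraper: grip at about (318,200), upright on the mat. The keys are square (45,137), round (118,137), bar (65,206) and the stop dome (128,207). Close-range centre is (524.1,-115.3) with jaw angle 82.6°. Grip now.

>>> {"op": "apply_moves", "data": {"increments": [{"gripper": 100,"delta_pos": [0,-0.16,-0.2],"dr": [0.032,0,0]},{"gripper": 100,"delta_pos": [3.5,0,0],"dr": [0,0,0]},{"gripper": 100,"delta_pos": [3.5,0,0],"dr": [0,0,0]},{"gripper": 100,"delta_pos": [3.0,0,0],"dr": [0,0,0]},{"gripper": 100,"delta_pos": [2.0,0,0],"dr": [0,0,0]}]}}

```text
t: 2.28
ee_pos: [522.9, -115.0, 48.1]
orientation: [0.109, 1.571, -0.109]
ft_force: [-0.3, 0.5, 0.7]
width: 88.0
```

>>> {"op": "apply_moves", "data": {"increments": [{"gripper": 100,"delta_pos": [1.05,0,0],"dr": [0,0,0]},{"gripper": 100,"delta_pos": [0,0,0],"dr": [0,0,0]},{"gripper": 0,"delta_pos": [0,0,0],"dr": [0,0,0]},{"gripper": 0,"delta_pos": [0,0,0],"dr": [0,0,0]},{"gripper": 0,"delta_pos": [0,0,0],"dr": [0,0,0]}]}}

```text
t: 2.7
ee_pos: [525.4, -115.6, 41.6]
orientation: [0.107, 1.566, -0.108]
ft_force: [-0.4, -0.5, -0.0]
width: 71.6
```

>>> {"op": "apply_moves", "data": {"increments": [{"gripper": 0,"delta_pos": [0,0,0],"dr": [0,0,0]},{"gripper": 0,"delta_pos": [0,0,0],"dr": [0,0,0]},{"gripper": 0,"delta_pos": [0,0,0],"dr": [0,0,0]},{"gripper": 0,"delta_pos": [0,0,0],"dr": [0,0,0]},{"gripper": 0,"delta_pos": [0,0,0],"dr": [0,0,0]}]}}

```text
t: 3.12
ee_pos: [524.4, -115.4, 40.4]
orientation: [0.107, 1.568, -0.107]
ft_force: [0.2, 0.3, -0.6]
width: 37.7
```

>>> {"op": "apply_moves", "data": {"increments": [{"gripper": 0,"delta_pos": [0,0,0],"dr": [0,0,0]},{"gripper": 0,"delta_pos": [0,0,0],"dr": [0,0,0]},{"gripper": 0,"delta_pos": [0,0,0],"dr": [0,0,0]},{"gripper": 0,"delta_pos": [0,0,0],"dr": [0,0,0]},{"gripper": 0,"delta_pos": [0,0,0],"dr": [0,0,0]}]}}

```text
t: 3.53
ee_pos: [524.3, -115.3, 40.2]
orientation: [0.107, 1.568, -0.107]
ft_force: [-0.8, -0.1, 2.1]
width: 27.9
```

>>> {"op": "apply_moves", "data": {"increments": [{"gripper": 0,"delta_pos": [-1,0,0],"dr": [0,0,0]},{"gripper": 0,"delta_pos": [-2,0,0],"dr": [0,0,0]},{"gripper": 0,"delta_pos": [-3,0,0],"dr": [0,0,0]},{"gripper": 0,"delta_pos": [-3,0,0],"dr": [0,0,0]},{"gripper": 0,"delta_pos": [-2,0,0],"dr": [0,0,0]}]}}

```text
t: 3.95
ee_pos: [524.8, -115.5, 152.9]
orientation: [0.107, 1.566, -0.108]
ft_force: [0.8, 0.7, -0.9]
width: 27.7
```

>>> {"op": "apply_moves", "data": {"increments": [{"gripper": 0,"delta_pos": [0,0,0],"dr": [0.0929,0,0]},{"gripper": 0,"delta_pos": [0,0,0],"dr": [0.0929,0,0]},{"gripper": 0,"delta_pos": [0,0,0],"dr": [0.0929,0,0]},{"gripper": 0,"delta_pos": [0,0,0],"dr": [0.0929,0,0]},{"gripper": 0,"delta_pos": [0,0,0],"dr": [0.0929,0,0]}]}}

```text
t: 4.37
ee_pos: [524.0, -115.3, 150.7]
orientation: [0.475, 1.518, -0.475]
ft_force: [1.1, 0.4, -1.1]
width: 27.8
```

>>> {"op": "apply_moves", "data": {"increments": [{"gripper": 0,"delta_pos": [0,0,0],"dr": [0.0929,0,0]},{"gripper": 0,"delta_pos": [0,0,0],"dr": [0.0929,0,0]},{"gripper": 0,"delta_pos": [0,0,0],"dr": [0.0929,0,0]},{"gripper": 0,"delta_pos": [0,0,0],"dr": [0.0929,0,0]},{"gripper": 0,"delta_pos": [0,0,0],"dr": [0.0929,0,0]}]}}

```text
t: 4.78
ee_pos: [524.0, -115.3, 150.5]
orientation: [0.833, 1.406, -0.833]
ft_force: [-0.4, -0.2, -1.6]
width: 27.9
```

>>> {"op": "apply_moves", "data": {"increments": [{"gripper": 0,"delta_pos": [0,0,0],"dr": [0.0929,0,0]},{"gripper": 0,"delta_pos": [0,0,0],"dr": [0.0929,0,0]},{"gripper": 0,"delta_pos": [0,0,0],"dr": [0.0929,0,0]},{"gripper": 0,"delta_pos": [0,0,0],"dr": [0.0929,0,0]},{"gripper": 0,"delta_pos": [0,0,0],"dr": [0.0929,0,0]}]}}

```text
t: 5.2
ee_pos: [524.0, -115.3, 150.5]
orientation: [1.183, 1.226, -1.183]
ft_force: [0.1, -0.6, -1.7]
width: 27.7
```

```bash
python3 - <<'E'
from h import *
obs();plan([637,230,150],2.8)
E
```

```text
{'t': 5.2, 'ee_pos': [524.002, -115.281, 150.542], 'orientation': [1.183, 1.226, -1.183], 'ft_force': [0.081, -0.619, -1.671], 'width': 27.656, 'qpos': [-0.239, 0.406, 1.883, 0.0, 0.853, -0.275]}
tool axes x [-0.  0. -1.] y [ 0.999  0.036 -0.   ] z [ 0.036 -0.999 -0.   ] yaw y 2.05
turn dr (rad, tool) [-0.0131 -0.0001  0.0003] shift in CURRENT axes cm [  0.05  12.53 -34.1 ] in NEW axes cm [  0.05  12.97 -33.93]
```

>>> {"op": "apply_moves", "data": {"increments": [{"gripper": 0,"delta_pos": [0,1.3,-3.39],"dr": [-0.0131,0,0]},{"gripper": 0,"delta_pos": [0,1.3,-3.39],"dr": [0,0,0]},{"gripper": 0,"delta_pos": [0,1.3,-3.39],"dr": [0,0,0]},{"gripper": 0,"delta_pos": [0,1.3,-3.39],"dr": [0,0,0]},{"gripper": 0,"delta_pos": [0,1.3,-3.39],"dr": [0,0,0]}]}}

```text
t: 5.62
ee_pos: [580.6, 58.8, 150.6]
orientation: [1.17, 1.234, -1.17]
ft_force: [0.4, -0.8, -2.2]
width: 27.9
```

>>> {"op": "apply_moves", "data": {"increments": [{"gripper": 0,"delta_pos": [0,1.3,-3.39],"dr": [0,0,0]},{"gripper": 0,"delta_pos": [0,1.3,-3.39],"dr": [0,0,0]},{"gripper": 0,"delta_pos": [0,1.3,-3.39],"dr": [0,0,0]},{"gripper": 0,"delta_pos": [0,1.3,-3.39],"dr": [0,0,0]},{"gripper": 0,"delta_pos": [0,1.3,-3.39],"dr": [0,0,0]}]}}

```text
t: 6.03
ee_pos: [636.3, 231.7, 150.5]
orientation: [1.169, 1.234, -1.17]
ft_force: [0.4, -0.1, -1.6]
width: 27.9
```

>>> {"op": "apply_moves", "data": {"increments": [{"gripper": 0,"delta_pos": [1,0,0],"dr": [0,0,0]},{"gripper": 0,"delta_pos": [1,0,0],"dr": [0,0,0]},{"gripper": 0,"delta_pos": [1,0,0],"dr": [0,0,0]},{"gripper": 0,"delta_pos": [1,0,0],"dr": [0,0,0]},{"gripper": 0,"delta_pos": [0,0,0],"dr": [0,0,0]}]}}

```text
t: 6.45
ee_pos: [634.4, 228.1, 107.3]
orientation: [1.167, 1.236, -1.175]
ft_force: [-1.3, -0.9, -2.7]
width: 28.0
```

```bash
python3 - <<'E'
from h import *
obs();plan([637,230,74],2.8)
a=ctrl.get_image('wrist');b=ctrl.get_image('side')
cv2.imwrite('pics/p1.png',cv2.resize(np.vstack([a['img'],b['img']])[:,:,::-1],None,fx=.75,fy=.75))
W=cloud(a);hsv=cv2.cvtColor(a['img'],cv2.COLOR_RGB2HSV);x,y,z=np.moveaxis(W,-1,0)
m=((hsv[...,0]>5)&(hsv[...,0]<25)&(hsv[...,1]>70)&(z>41)&(z<55)&(x<670)).astype(np.uint8)
n,l,s,c=cv2.connectedComponentsWithStats(m)
for i in range(1,n):
    if s[i,4]>50: P=W[l==i];print(s[i],P.mean(0).round(1),P.min(0).round(1),P.max(0).round(1))
E
```

```text
{'t': 6.45, 'ee_pos': [634.444, 228.059, 107.285], 'orientation': [1.167, 1.236, -1.175], 'ft_force': [-1.288, -0.885, -2.735], 'width': 27.975, 'qpos': [0.327, 0.64, 1.58, -0.0, 0.926, 0.275]}
tool axes x [-0.005 -0.002 -1.   ] y [ 0.999  0.052 -0.005] z [ 0.052 -0.999  0.001] yaw y 2.99
turn dr (rad, tool) [0.0033 0.0015 0.0049] shift in CURRENT axes cm [ 3.33  0.28 -0.19] in NEW axes cm [ 3.33  0.26 -0.18]
[ 222  145   47   46 1106] [583.  266.   45.5] [565.7 249.   41. ] [596.5 280.   47.9]
[ 226  202   43   34 1363] [582.4 227.5  45.4] [566.7 214.5  41. ] [597.1 238.9  47.8]
[193 253  42  24 829] [556.2 187.7  45.2] [540.1 178.3  41. ] [571.2 197.1  47.2]
```

View pics/p1.png

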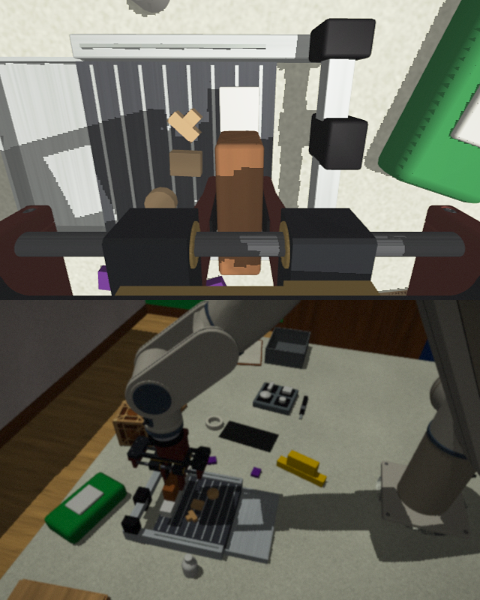

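The wrist view (upper panel) shows the scraper held broadside beyond the three offcuts at (185,125), (186,163) and (160,200), all within its width. I'll lower it to just above the plate.

>>> {"op": "apply_moves", "data": {"increments": [{"gripper": 0,"delta_pos": [1.3,0,0],"dr": [0,0,0]},{"gripper": 0,"delta_pos": [1.2,0,0],"dr": [0,0,0]},{"gripper": 0,"delta_pos": [0.8,0,0],"dr": [0,0,0]},{"gripper": 0,"delta_pos": [0,0,0],"dr": [0,0,0]},{"gripper": 0,"delta_pos": [0,0,0],"dr": [0,0,0]}]}}

```text
t: 6.97
ee_pos: [635.8, 229.7, 76.1]
orientation: [1.168, 1.235, -1.171]
ft_force: [-0.3, 0.5, -2.0]
width: 27.8
```

>>> {"op": "apply_moves", "data": {"increments": [{"gripper": 0,"delta_pos": [0,0,0],"dr": [0,0,0]},{"gripper": 0,"delta_pos": [0,-0.5,0],"dr": [0,0,0]},{"gripper": 0,"delta_pos": [0,-0.5,0],"dr": [0,0,0]},{"gripper": 0,"delta_pos": [0,0,0],"dr": [0,0,0]},{"gripper": 0,"delta_pos": [0,0,0],"dr": [0,0,0]}]}}

```text
t: 7.38
ee_pos: [626.1, 229.5, 77.6]
orientation: [1.17, 1.234, -1.169]
ft_force: [1.1, 0.2, -1.4]
width: 28.1
```

```bash
python3 - <<'E'
from h import *
obs();plan([475,221.8,74],2.8)
E
```

```text
{'t': 7.383, 'ee_pos': [626.085, 229.531, 77.559], 'orientation': [1.17, 1.234, -1.169], 'ft_force': [1.146, 0.167, -1.377], 'width': 28.089, 'qpos': [0.334, 0.669, 1.611, -0.0, 0.861, 0.28]}
tool axes x [ 0.  0. -1.] y [0.999 0.054 0.   ] z [ 0.054 -0.999 -0.   ] yaw y 3.09
turn dr (rad, tool) [ 0.005  -0.     -0.0002] shift in CURRENT axes cm [  0.35 -15.13  -0.04] in NEW axes cm [  0.36 -15.13   0.03]
```

>>> {"op": "apply_moves", "data": {"increments": [{"gripper": 0,"delta_pos": [0.4,0,0],"dr": [0,0,0]},{"gripper": 0,"delta_pos": [0,0,0],"dr": [0,0,0]},{"gripper": 0,"delta_pos": [0,-0.4,0],"dr": [0,0,0]},{"gripper": 0,"delta_pos": [0,-0.6,0],"dr": [0,0,0]},{"gripper": 0,"delta_pos": [0,-0.6,0],"dr": [0,0,0]}]}}

```text
t: 7.8
ee_pos: [609.8, 228.5, 73.0]
orientation: [1.17, 1.234, -1.17]
ft_force: [-0.2, -1.0, -2.7]
width: 27.9
```

>>> {"op": "apply_moves", "data": {"increments": [{"gripper": 0,"delta_pos": [0,-0.7,0],"dr": [0,0,0]},{"gripper": 0,"delta_pos": [0,-0.7,0],"dr": [0,0,0]},{"gripper": 0,"delta_pos": [0,-0.7,0],"dr": [0,0,0]},{"gripper": 0,"delta_pos": [0,-0.7,0],"dr": [0,0,0]},{"gripper": 0,"delta_pos": [0,-0.7,0],"dr": [0,0,0]}]}}

```text
t: 8.22
ee_pos: [574.7, 226.7, 73.3]
orientation: [1.17, 1.234, -1.169]
ft_force: [0.2, -0.3, -2.8]
width: 27.4
```

>>> {"op": "apply_moves", "data": {"increments": [{"gripper": 0,"delta_pos": [0,-0.7,0],"dr": [0,0,0]},{"gripper": 0,"delta_pos": [0,-0.7,0],"dr": [0,0,0]},{"gripper": 0,"delta_pos": [0,-0.7,0],"dr": [0,0,0]},{"gripper": 0,"delta_pos": [0,-0.7,0],"dr": [0,0,0]},{"gripper": 0,"delta_pos": [0,-0.7,0],"dr": [0,0,0]}]}}

```text
t: 8.63
ee_pos: [540.0, 224.8, 73.2]
orientation: [1.17, 1.234, -1.17]
ft_force: [1.2, 0.8, -1.7]
width: 28.0
```

>>> {"op": "apply_moves", "data": {"increments": [{"gripper": 0,"delta_pos": [0,-0.7,0],"dr": [0,0,0]},{"gripper": 0,"delta_pos": [0,-0.7,0],"dr": [0,0,0]},{"gripper": 0,"delta_pos": [0,-0.7,0],"dr": [0,0,0]},{"gripper": 0,"delta_pos": [0,-0.7,0],"dr": [0,0,0]},{"gripper": 0,"delta_pos": [0,-0.7,0],"dr": [0,0,0]}]}}

```text
t: 9.05
ee_pos: [505.0, 222.9, 73.2]
orientation: [1.17, 1.234, -1.17]
ft_force: [-0.4, -0.1, -2.0]
width: 27.7
```

>>> {"op": "apply_moves", "data": {"increments": [{"gripper": 0,"delta_pos": [0,-0.7,0],"dr": [0,0,0]},{"gripper": 0,"delta_pos": [0,-0.7,0],"dr": [0,0,0]},{"gripper": 0,"delta_pos": [0,-0.7,0],"dr": [0,0,0]},{"gripper": 0,"delta_pos": [0,-0.7,0],"dr": [0,0,0]},{"gripper": 0,"delta_pos": [0,0,0],"dr": [0,0,0]}]}}

```text
t: 9.47
ee_pos: [476.3, 221.3, 73.5]
orientation: [1.169, 1.235, -1.17]
ft_force: [-1.0, -0.1, 3.9]
width: 27.8
```

```bash
python3 - <<'E'
from h import *
obs();plan([475,221.8,74],2.8)
a=ctrl.get_image('wrist');b=ctrl.get_image('side')
cv2.imwrite('pics/p2.png',cv2.resize(np.vstack([a['img'],b['img']])[:,:,::-1],None,fx=.75,fy=.75))
E
```

```text
{'t': 9.467, 'ee_pos': [476.342, 221.332, 73.537], 'orientation': [1.169, 1.235, -1.17], 'ft_force': [-0.976, -0.071, 3.932], 'width': 27.785, 'qpos': [0.412, 0.521, 1.94, 0.0, 0.682, 0.358]}
tool axes x [-0.001 -0.    -1.   ] y [ 0.999  0.054 -0.001] z [ 0.054 -0.999  0.   ] yaw y 3.09
turn dr (rad, tool) [0.0051 0.0003 0.0008] shift in CURRENT axes cm [-0.05 -0.13 -0.05] in NEW axes cm [-0.05 -0.13 -0.05]
```

View pics/p2.png

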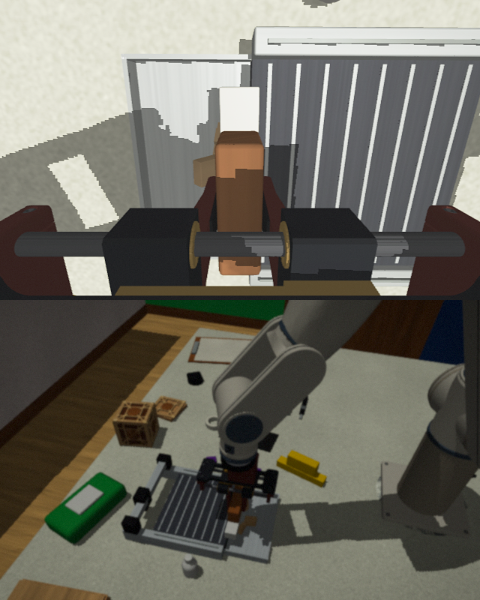

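In the wrist view the plate is clear; one offcut shows at (205,170) beside the foot. The upward force of about 4 N suggests a piece is leaning under the scraper, so I'll lift and look.

>>> {"op": "apply_moves", "data": {"increments": [{"gripper": 0,"delta_pos": [-0.5,0,0],"dr": [0,0,0]},{"gripper": 0,"delta_pos": [-1.5,0,0],"dr": [0,0,0]},{"gripper": 0,"delta_pos": [-2,0,0],"dr": [0,0,0]},{"gripper": 0,"delta_pos": [-2,0,0],"dr": [0,0,0]},{"gripper": 0,"delta_pos": [-2,0,0],"dr": [0,0,0]}]}}

```text
t: 9.98
ee_pos: [477.5, 221.2, 153.7]
orientation: [1.169, 1.234, -1.171]
ft_force: [0.1, -0.4, -1.4]
width: 28.1
```

>>> {"op": "apply_moves", "data": {"increments": [{"gripper": 0,"delta_pos": [0,3,0],"dr": [0,0,0]},{"gripper": 0,"delta_pos": [0,3,0],"dr": [0,0,0]},{"gripper": 0,"delta_pos": [0,3,0],"dr": [0,0,0]},{"gripper": 0,"delta_pos": [0,0,0],"dr": [0,0,0]},{"gripper": 0,"delta_pos": [0,0,0],"dr": [0,0,0]}]}}

```text
t: 10.4
ee_pos: [568.5, 226.0, 152.7]
orientation: [1.17, 1.234, -1.171]
ft_force: [0.0, -0.8, -2.5]
width: 28.0
```

```bash
python3 - <<'E'
from h import *
obs()
ims=[]
for nm in('wrist','side'):
    a=ctrl.get_image(nm);ims.append(a['img'])
    W=cloud(a);hsv=cv2.cvtColor(a['img'],cv2.COLOR_RGB2HSV);x,y,z=np.moveaxis(W,-1,0)
    m=((hsv[...,0]>5)&(hsv[...,0]<25)&(hsv[...,1]>70)&(z>5)&(z<58)&(x<600)&(x>375)&(y>120)&(y<340)).astype(np.uint8)
    n,l,s,c=cv2.connectedComponentsWithStats(m)
    for i in range(1,n):
        if s[i,4]>15: P=W[l==i];print(nm,s[i],P.mean(0).round(1),P.min(0).round(1),P.max(0).round(1))
cv2.imwrite('pics/p3.png',cv2.resize(np.vstack(ims)[:,:,::-1],None,fx=.75,fy=.75))
E
```

```text
{'t': 10.4, 'ee_pos': [568.455, 226.015, 152.714], 'orientation': [1.17, 1.234, -1.171], 'ft_force': [0.039, -0.82, -2.501], 'width': 28.037, 'qpos': [0.359, 0.499, 1.713, 0.0, 0.929, 0.306]}
wrist [ 169  150   36   58 1551] [442.7 232.   13.8] [424.6 206.2   5. ] [455.7 261.9  16.6]
wrist [198 224  21  32 589] [464.9 179.7  27.1] [456.6 163.6   8.7] [469.7 192.2  35.7]
side [325 266   8  16  95] [460.6 184.7  29. ] [455.  169.5   5.4] [467.4 193.5  38.2]
side [322 288  21  27 345] [439.8 234.8  14.9] [423.6 205.1   5. ] [455.5 263.4  20.5]
```

View pics/p3.png

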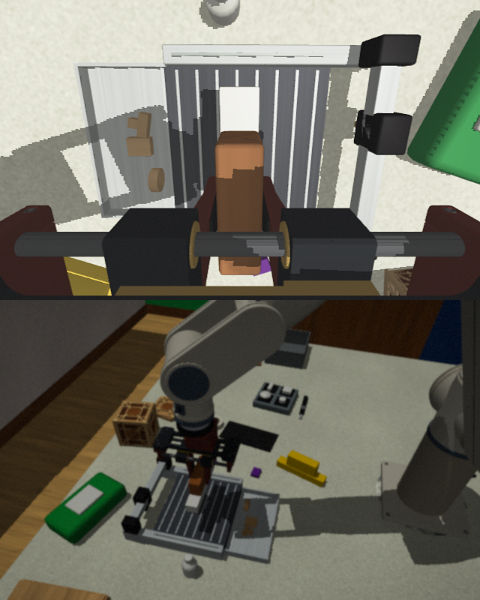

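All three offcuts are in the tray: two lie flat at wrist (138,125) and (139,146), and the disc stands on its edge at (156,180). Its top is at 36 mm, so its origin is about 16 mm above the tray floor, within the limit. Now back to the mat.

```bash
python3 - <<'E'
from h import *
plan([525,-113,150],82.6)
E
```

```text
tool axes x [-0.002 -0.001 -1.   ] y [ 0.999  0.053 -0.002] z [ 0.053 -0.999  0.001] yaw y 3.06
turn dr (rad, tool) [-1.3883e+00 -1.2000e-03  2.5000e-03] shift in CURRENT axes cm [ 0.27 -5.92 33.62] in NEW axes cm [  0.24 -34.13   0.28]
```

>>> {"op": "apply_moves", "data": {"increments": [{"gripper": 0,"delta_pos": [0,-0.59,3.36],"dr": [0,0,0]},{"gripper": 0,"delta_pos": [0,-0.59,3.36],"dr": [0,0,0]},{"gripper": 0,"delta_pos": [0,-0.59,3.36],"dr": [0,0,0]},{"gripper": 0,"delta_pos": [0,-0.59,3.36],"dr": [0,0,0]},{"gripper": 0,"delta_pos": [0,-0.59,3.36],"dr": [0,0,0]}]}}

```text
t: 10.92
ee_pos: [545.0, 55.9, 153.0]
orientation: [1.168, 1.236, -1.17]
ft_force: [0.8, -0.7, -2.3]
width: 27.9
```

>>> {"op": "apply_moves", "data": {"increments": [{"gripper": 0,"delta_pos": [0,-0.59,3.36],"dr": [0,0,0]},{"gripper": 0,"delta_pos": [0,-0.59,3.36],"dr": [0,0,0]},{"gripper": 0,"delta_pos": [0,-0.59,3.36],"dr": [0,0,0]},{"gripper": 0,"delta_pos": [0,-0.59,3.36],"dr": [0,0,0]},{"gripper": 0,"delta_pos": [0,-0.59,3.36],"dr": [0,0,0]}]}}

```text
t: 11.33
ee_pos: [524.8, -113.2, 153.1]
orientation: [1.169, 1.235, -1.17]
ft_force: [0.2, 0.5, -2.0]
width: 27.8
```

>>> {"op": "apply_moves", "data": {"increments": [{"gripper": 0,"delta_pos": [0,0,0],"dr": [-0.0926,0,0]},{"gripper": 0,"delta_pos": [0,0,0],"dr": [-0.0926,0,0]},{"gripper": 0,"delta_pos": [0,0,0],"dr": [-0.0926,0,0]},{"gripper": 0,"delta_pos": [0,0,0],"dr": [-0.0926,0,0]},{"gripper": 0,"delta_pos": [0,0,0],"dr": [-0.0926,0,0]}]}}

```text
t: 11.75
ee_pos: [525.1, -111.9, 153.0]
orientation: [0.817, 1.413, -0.818]
ft_force: [0.7, -0.6, -2.1]
width: 27.9
```

>>> {"op": "apply_moves", "data": {"increments": [{"gripper": 0,"delta_pos": [0,0,0],"dr": [-0.0926,0,0]},{"gripper": 0,"delta_pos": [0,0,0],"dr": [-0.0926,0,0]},{"gripper": 0,"delta_pos": [0,0,0],"dr": [-0.0926,0,0]},{"gripper": 0,"delta_pos": [0,0,0],"dr": [-0.0926,0,0]},{"gripper": 0,"delta_pos": [0,0,0],"dr": [-0.0926,0,0]}]}}

```text
t: 12.17
ee_pos: [525.1, -111.6, 153.0]
orientation: [0.459, 1.523, -0.459]
ft_force: [-0.5, -0.4, -1.9]
width: 27.6
```

>>> {"op": "apply_moves", "data": {"increments": [{"gripper": 0,"delta_pos": [0,0,0],"dr": [-0.0926,0,0]},{"gripper": 0,"delta_pos": [0,0,0],"dr": [-0.0926,0,0]},{"gripper": 0,"delta_pos": [0,0,0],"dr": [-0.0926,0,0]},{"gripper": 0,"delta_pos": [0,0,0],"dr": [-0.0926,0,0]},{"gripper": 0,"delta_pos": [0,0,0],"dr": [-0.0926,0,0]}]}}

```text
t: 12.58
ee_pos: [525.2, -111.6, 153.0]
orientation: [0.097, 1.57, -0.096]
ft_force: [-1.0, 0.1, -2.3]
width: 28.0
```

```bash
python3 - <<'E'
from h import *
obs();plan([525,-113,41.5],82.6)
E
```

```text
{'t': 12.583, 'ee_pos': [525.155, -111.618, 153.007], 'orientation': [0.097, 1.57, -0.096], 'ft_force': [-0.972, 0.076, -2.281], 'width': 27.979, 'qpos': [-0.232, 0.403, 1.88, 0.0, 0.86, -1.679]}
tool axes x [-0.001  0.    -1.   ] y [0.123 0.992 0.   ] z [ 0.992 -0.123 -0.001] yaw y 82.95
turn dr (rad, tool) [ 0.0061 -0.0015 -0.0003] shift in CURRENT axes cm [11.15 -0.14  0.02] in NEW axes cm [11.15 -0.14  0.  ]
```

>>> {"op": "apply_moves", "data": {"increments": [{"gripper": 0,"delta_pos": [3,0,0],"dr": [0,0,0]},{"gripper": 0,"delta_pos": [3,0,0],"dr": [0,0,0]},{"gripper": 0,"delta_pos": [2.5,0,0],"dr": [0,0,0]},{"gripper": 0,"delta_pos": [1.5,0,0],"dr": [0,0,0]},{"gripper": 0,"delta_pos": [0.7,0,0],"dr": [0,0,0]}]}}

```text
t: 13.0
ee_pos: [523.9, -111.4, 44.0]
orientation: [0.101, 1.573, -0.1]
ft_force: [-0.3, -0.6, -1.7]
width: 28.3
```

>>> {"op": "apply_moves", "data": {"increments": [{"gripper": 0,"delta_pos": [0.2,0,0],"dr": [0,0,0]},{"gripper": 0,"delta_pos": [0.2,0,0],"dr": [0,0,0]},{"gripper": 0,"delta_pos": [0.1,0,0],"dr": [0,0,0]},{"gripper": 0,"delta_pos": [0,0,0],"dr": [0,0,0]},{"gripper": 0,"delta_pos": [0,0,0],"dr": [0,0,0]}]}}

```text
t: 13.42
ee_pos: [527.2, -112.5, 42.1]
orientation: [0.1, 1.567, -0.101]
ft_force: [0.4, -0.2, -1.2]
width: 28.0
```

>>> {"op": "apply_moves", "data": {"increments": [{"gripper": 0,"delta_pos": [0.1,0,0],"dr": [0,0,0]},{"gripper": 0,"delta_pos": [0,0,0],"dr": [0,0,0]},{"gripper": 0,"delta_pos": [0,0,0],"dr": [0,0,0]},{"gripper": 0,"delta_pos": [0,0,0],"dr": [0,0,0]},{"gripper": 0,"delta_pos": [0,0,0],"dr": [0,0,0]}]}}

```text
t: 13.83
ee_pos: [526.7, -112.4, 40.2]
orientation: [0.101, 1.568, -0.101]
ft_force: [-0.3, -0.9, -1.6]
width: 28.0
```

>>> {"op": "apply_moves", "data": {"increments": [{"gripper": 0,"delta_pos": [0.05,0,0],"dr": [0,0,0]},{"gripper": 0,"delta_pos": [0,0,0],"dr": [0,0,0]},{"gripper": 100,"delta_pos": [0,0,0],"dr": [0,0,0]},{"gripper": 100,"delta_pos": [0,0,0],"dr": [0,0,0]},{"gripper": 100,"delta_pos": [0,0,0],"dr": [0,0,0]}]}}

```text
t: 14.25
ee_pos: [526.8, -112.4, 39.7]
orientation: [0.101, 1.568, -0.101]
ft_force: [0.6, 0.6, -0.3]
width: 44.4
```

>>> {"op": "apply_moves", "data": {"increments": [{"gripper": 100,"delta_pos": [0,0,0],"dr": [0,0,0]},{"gripper": 100,"delta_pos": [0,0,0],"dr": [0,0,0]},{"gripper": 100,"delta_pos": [0,0,0],"dr": [0,0,0]},{"gripper": 100,"delta_pos": [0,0,0],"dr": [0,0,0]},{"gripper": 100,"delta_pos": [0,0,0],"dr": [0,0,0]}]}}

```text
t: 14.67
ee_pos: [526.6, -112.4, 39.6]
orientation: [0.101, 1.569, -0.101]
ft_force: [0.1, 0.2, 0.5]
width: 77.8
```

>>> {"op": "apply_moves", "data": {"increments": [{"gripper": 100,"delta_pos": [-1,0,0],"dr": [0,0,0]},{"gripper": 100,"delta_pos": [-3,0,0],"dr": [0,0,0]},{"gripper": 50,"delta_pos": [-4,0,0],"dr": [0,0,0]},{"gripper": 0,"delta_pos": [-4,0,0],"dr": [0,0,0]},{"gripper": 0,"delta_pos": [-1,0,0],"dr": [0,0,0]}]}}

```text
t: 15.08
ee_pos: [529.5, -113.1, 175.9]
orientation: [0.099, 1.56, -0.102]
ft_force: [1.7, 0.5, -0.5]
width: 71.3
```

```bash
cat > pad.py <<'E'
from ortho import *
def pad(d):
    W=cloud(d);x,y,z=np.moveaxis(W,-1,0);hsv=cv2.cvtColor(d['img'],cv2.COLOR_RGB2HSV)
    b=(y<-230)&(y>-420)&(x>400)&(x<590)
    P=W[b&(z>19)&(z<33)];r=cv2.minAreaRect(P[:,:2].astype(np.float32));print('pad',r)
    m=(b&(z>36)&(z<60)&(hsv[...,1]<60)&(hsv[...,2]>100)).astype(np.uint8)
    n,l,s,c=cv2.connectedComponentsWithStats(m)
    for i in range(1,n):
        if s[i,4]>20:
            P=W[l==i];t=P[P[:,2]>np.percentile(P[:,2],90)-4];r=cv2.minAreaRect(t[:,:2].astype(np.float32))
            print(s[i],'z',np.median(t[:,2]).round(1),np.round(r[0],1),np.round(r[1],1),round(r[2],1))
E
python3 - <<'E'
from pad import *
obs();d=save('wrist','w2');pad(d)
for f in 's0','d0': print(f);pad(dict(np.load(f'pics/{f}.npz')))
W=cloud(d);x,y,z=np.moveaxis(W,-1,0)
P=W[(z>55)&(z<75)&(abs(x-528)<75)&(abs(y+114)<40)];print('grip',np.median(P[:,2]),cv2.minAreaRect(P[:,:2].astype(np.float32)))
E
```

```text
{'t': 15.083, 'ee_pos': [529.544, -113.094, 175.939], 'orientation': [0.099, 1.56, -0.102], 'ft_force': [1.689, 0.45, -0.485], 'width': 71.322, 'qpos': [-0.232, 0.371, 1.863, -0.0, 0.899, -1.675]}
pad ((482.7707214355469, -324.39031982421875), (137.10626220703125, 136.1409912109375), 84.21279907226562)
[  25  122   46   36 1308] z 39.5 [ 447.5 -352.7] [34.3 31.6] 82.5
[104 125  28  27 563] z 39.4 [ 454.1 -288.8] [23.2 22.9] 34.2
[ 109  185   44   41 1352] z 46.9 [ 517.7 -294.6] [33.1 32.1] 57.5
[ 41 199  51  16 686] z 39.3 [ 511.5 -359.4] [47.8 14.2] 83.7
s0
pad ((484.52667236328125, -322.91339111328125), (135.9221649169922, 139.13009643554688), 84.17979431152344)
[179 190  13  10 104] z 40.5 [ 450.6 -352.1] [31.3 31.7] 86.7
[203 193   8   7  43] z 40.8 [ 456.6 -288.9] [20.2 21.1] 5.1
[195 208  14  12 133] z 48.0 [ 518.9 -295.2] [28.5 30.1] 74.5
[172 210  16   6  70] z 40.7 [ 514.3 -358.1] [45.3 13.6] 83.7
d0
pad ((481.3957214355469, -324.4012756347656), (142.0707244873047, 137.17945861816406), 85.56031036376953)
[357 109   9   9  43] z 41.1 [ 510.7 -360.5] [44.9 12.9] 81.3
[377 114  14   9  80] z 41.3 [ 445.9 -352.5] [33.3 30.9] 86.4
[347 122  13   8  84] z 48.6 [ 516.5 -289.8] [29.6 23.8] 20.6
[373 129   8   5  32] z 41.3 [ 453.7 -288.2] [17.1 20.1] 44.8
grip 67.5028195705334 ((526.3548583984375, -112.36361694335938), (27.934284210205078, 89.44953918457031), 82.48004913330078)
```

View pics/w2.png

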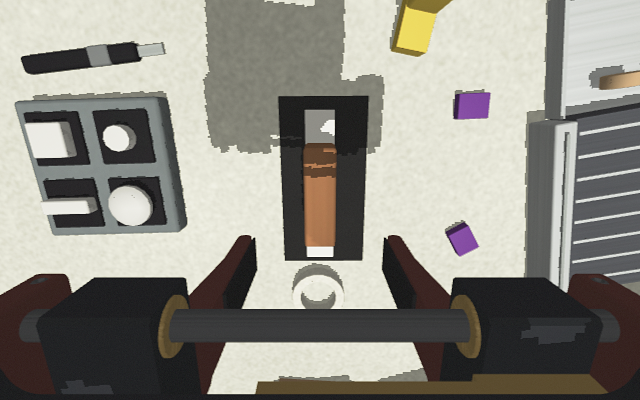

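The scraper stands on the mat at (526,-112) and is released (wrist (320,200)). The key centres agree across three views within about 3 mm: square (448,-352.5), bar (512,-359.3), round (454.5,-288.7).

>>> {"op": "apply_moves", "data": {"increments": [{"gripper": 0,"delta_pos": [0,-2.48,-0.48],"dr": [0,0,0]},{"gripper": 0,"delta_pos": [0,-2.48,-0.48],"dr": [0,0,0]},{"gripper": 0,"delta_pos": [0,-2.48,-0.48],"dr": [0,0,0]},{"gripper": 0,"delta_pos": [0,-2.48,-0.48],"dr": [0,0,0]},{"gripper": 0,"delta_pos": [0,-2.48,-0.48],"dr": [0,0,0]}]}}

```text
t: 15.55
ee_pos: [485.8, -232.9, 168.7]
orientation: [0.101, 1.57, -0.1]
ft_force: [0.4, 0.3, 0.5]
width: 33.8
```

>>> {"op": "apply_moves", "data": {"increments": [{"gripper": 0,"delta_pos": [0,-2.48,-0.48],"dr": [0,0,0]},{"gripper": 0,"delta_pos": [0,-2.48,-0.48],"dr": [0,0,0]},{"gripper": 0,"delta_pos": [0,-2.48,-0.48],"dr": [0,0,0]},{"gripper": 0,"delta_pos": [0,-2.48,-0.48],"dr": [0,0,0]},{"gripper": 0,"delta_pos": [0,-2.48,-0.48],"dr": [0,0,0]}]}}

```text
t: 15.97
ee_pos: [446.1, -352.8, 168.6]
orientation: [0.102, 1.57, -0.1]
ft_force: [0.2, 0.9, -0.5]
width: 1.8
```

>>> {"op": "apply_moves", "data": {"increments": [{"gripper": 0,"delta_pos": [2,0,0],"dr": [0,0,0]},{"gripper": 0,"delta_pos": [3,0,0],"dr": [0,0,0]},{"gripper": 0,"delta_pos": [3,0,0],"dr": [0,0,0]},{"gripper": 0,"delta_pos": [2,0,0],"dr": [0,0,0]},{"gripper": 0,"delta_pos": [0,0,0],"dr": [0,0,0]}]}}

```text
t: 16.38
ee_pos: [444.2, -349.9, 64.9]
orientation: [0.105, 1.576, -0.097]
ft_force: [-1.4, -0.1, -0.6]
width: 1.0
```

```bash
python3 - <<'E'
from h import *
obs();plan([448,-352.5,55])
E
```

```text
{'t': 16.383, 'ee_pos': [444.198, -349.868, 64.887], 'orientation': [0.105, 1.576, -0.097], 'ft_force': [-1.379, -0.128, -0.607], 'width': 0.952, 'qpos': [-0.688, 0.58, 1.847, 0.0, 0.724, -2.131]}
tool axes x [-0.007  0.006 -1.   ] y [0.128 0.992 0.005] z [ 0.992 -0.128 -0.007] yaw y 82.64
turn dr (rad, tool) [ 0.     -0.0074 -0.0047] shift in CURRENT axes cm [ 0.98 -0.22  0.42] in NEW axes cm [ 0.99 -0.21  0.41]
```

>>> {"op": "apply_moves", "data": {"increments": [{"gripper": 0,"delta_pos": [0,0,0.05],"dr": [0,0,0]},{"gripper": 0,"delta_pos": [1.0,0,0],"dr": [0,0,0]},{"gripper": 0,"delta_pos": [0.8,0,0],"dr": [0,0,0]},{"gripper": 0,"delta_pos": [0.5,0,0],"dr": [0,0,0]},{"gripper": 0,"delta_pos": [0.2,0,0],"dr": [0,0,0]}]}}

```text
t: 16.8
ee_pos: [448.3, -352.6, 44.7]
orientation: [0.1, 1.567, -0.101]
ft_force: [-0.0, -0.1, 3.8]
width: 0.7
```

>>> {"op": "apply_moves", "data": {"increments": [{"gripper": 0,"delta_pos": [0.05,0,0],"dr": [0,0,0]},{"gripper": 0,"delta_pos": [0,0,0],"dr": [0,0,0]},{"gripper": 0,"delta_pos": [0,0,0],"dr": [0,0,0]},{"gripper": 0,"delta_pos": [0,0,0],"dr": [0,0,0]},{"gripper": 0,"delta_pos": [0,0,0],"dr": [0,0,0]}]}}

```text
t: 17.22
ee_pos: [448.3, -352.6, 44.7]
orientation: [0.1, 1.567, -0.101]
ft_force: [2.7, -0.5, 2.9]
width: 0.8
```

>>> {"op": "apply_moves", "data": {"increments": [{"gripper": 0,"delta_pos": [0.15,0,0],"dr": [0,0,0]},{"gripper": 0,"delta_pos": [0,0,0],"dr": [0,0,0]},{"gripper": 0,"delta_pos": [0,0,0],"dr": [0,0,0]},{"gripper": 0,"delta_pos": [0,0,0],"dr": [0,0,0]},{"gripper": 0,"delta_pos": [0,0,0],"dr": [0,0,0]}]}}

```text
t: 17.63
ee_pos: [448.3, -352.6, 43.3]
orientation: [0.1, 1.567, -0.101]
ft_force: [1.3, -0.2, 7.9]
width: 0.4
```

Bottomed at 7.9 N. I'll release and go to the bar.

>>> {"op": "apply_moves", "data": {"increments": [{"gripper": 0,"delta_pos": [-1.0,0,0],"dr": [0,0,0]},{"gripper": 0,"delta_pos": [-1.6,0,0],"dr": [0,0,0]},{"gripper": 0,"delta_pos": [0,0.04,2.0],"dr": [0,0,0]},{"gripper": 0,"delta_pos": [0,0.05,2.4],"dr": [0,0,0]},{"gripper": 0,"delta_pos": [0,0.05,2.0],"dr": [0,0,0]}]}}

```text
t: 18.05
ee_pos: [512.0, -359.1, 69.2]
orientation: [0.101, 1.569, -0.101]
ft_force: [0.9, 0.3, 0.4]
width: 0.1
```

>>> {"op": "apply_moves", "data": {"increments": [{"gripper": 0,"delta_pos": [0,0,0],"dr": [0,0,0]},{"gripper": 0,"delta_pos": [0,0,0],"dr": [0,0,0]},{"gripper": 0,"delta_pos": [1.0,0,0],"dr": [0,0,0]},{"gripper": 0,"delta_pos": [0.8,0,0],"dr": [0,0,0]},{"gripper": 0,"delta_pos": [0,0,0],"dr": [0,0,0]}]}}

```text
t: 18.47
ee_pos: [509.3, -358.2, 48.5]
orientation: [0.103, 1.572, -0.1]
ft_force: [-0.6, -0.2, 1.4]
width: 0.5
```

>>> {"op": "apply_moves", "data": {"increments": [{"gripper": 0,"delta_pos": [0.4,0,0],"dr": [0,0,0]},{"gripper": 0,"delta_pos": [0.3,0,0],"dr": [0,0,0]},{"gripper": 0,"delta_pos": [0.1,0,0],"dr": [0,0,0]},{"gripper": 0,"delta_pos": [0,0,0],"dr": [0,0,0]},{"gripper": 0,"delta_pos": [0,0,0],"dr": [0,0,0]}]}}

```text
t: 18.88
ee_pos: [510.3, -358.8, 43.2]
orientation: [0.102, 1.57, -0.1]
ft_force: [-4.7, 1.9, 10.5]
width: 0.4
```

>>> {"op": "apply_moves", "data": {"increments": [{"gripper": 0,"delta_pos": [0,0,0],"dr": [0,0,0]},{"gripper": 0,"delta_pos": [0,0,0],"dr": [0,0,0]},{"gripper": 0,"delta_pos": [-1.2,0,0],"dr": [0,0,0]},{"gripper": 0,"delta_pos": [-2.0,0,0],"dr": [0,0,0]},{"gripper": 0,"delta_pos": [0,0,0],"dr": [0,0,0]}]}}

```text
t: 19.3
ee_pos: [513.2, -360.5, 78.0]
orientation: [0.099, 1.564, -0.103]
ft_force: [0.7, -0.4, 0.2]
width: 0.9
```

```bash
python3 - <<'E'
from h import *
obs();plan([454.5,-288.7,75])
E
```

```text
{'t': 19.3, 'ee_pos': [513.233, -360.496, 77.983], 'orientation': [0.099, 1.564, -0.103], 'ft_force': [0.739, -0.366, 0.159], 'width': 0.939, 'qpos': [-0.631, 0.621, 1.71, 0.0, 0.804, -2.074]}
tool axes x [ 0.004 -0.003 -1.   ] y [ 0.128  0.992 -0.002] z [ 0.992 -0.128  0.005] yaw y 82.64
turn dr (rad, tool) [0.     0.0047 0.0025] shift in CURRENT axes cm [ 0.25  6.37 -6.75] in NEW axes cm [ 0.3   6.37 -6.74]
```

>>> {"op": "apply_moves", "data": {"increments": [{"gripper": 0,"delta_pos": [0,2.1,-2.2],"dr": [0,0,0]},{"gripper": 0,"delta_pos": [0,2.1,-2.2],"dr": [0,0,0]},{"gripper": 0,"delta_pos": [0,2.06,-2.17],"dr": [0,0,0]},{"gripper": 0,"delta_pos": [0,0,0],"dr": [0,0,0]},{"gripper": 0,"delta_pos": [0,0,0],"dr": [0,0,0]}]}}

```text
t: 19.72
ee_pos: [453.6, -287.7, 74.7]
orientation: [0.1, 1.569, -0.1]
ft_force: [-0.9, -0.6, -0.1]
width: 0.1
```

>>> {"op": "apply_moves", "data": {"increments": [{"gripper": 0,"delta_pos": [1.0,0,0],"dr": [0,0,0]},{"gripper": 0,"delta_pos": [1.0,0,0],"dr": [0,0,0]},{"gripper": 0,"delta_pos": [0.5,0,0],"dr": [0,0,0]},{"gripper": 0,"delta_pos": [0.4,0,0],"dr": [0,0,0]},{"gripper": 0,"delta_pos": [0.2,0,0],"dr": [0,0,0]}]}}

```text
t: 20.13
ee_pos: [454.8, -289.2, 43.0]
orientation: [0.101, 1.568, -0.101]
ft_force: [-2.3, 0.5, 19.5]
width: 0.8
```

>>> {"op": "apply_moves", "data": {"increments": [{"gripper": 0,"delta_pos": [0.1,0,0],"dr": [0,0,0]},{"gripper": 0,"delta_pos": [0,0,0],"dr": [0,0,0]},{"gripper": 0,"delta_pos": [0,0,0],"dr": [0,0,0]},{"gripper": 0,"delta_pos": [0,0,0],"dr": [0,0,0]},{"gripper": 0,"delta_pos": [0,0,0],"dr": [0,0,0]}]}}

```text
t: 20.55
ee_pos: [454.8, -289.2, 43.2]
orientation: [0.1, 1.568, -0.101]
ft_force: [-2.4, -0.9, 9.9]
width: 0.7
```

Bottomed and held. Now I'll retreat straight up and check everything.

>>> {"op": "apply_moves", "data": {"increments": [{"gripper": 0,"delta_pos": [-1,0,0],"dr": [0,0,0]},{"gripper": 0,"delta_pos": [-3,0,0],"dr": [0,0,0]},{"gripper": 0,"delta_pos": [-4,0,0],"dr": [0,0,0]},{"gripper": 0,"delta_pos": [-4,0,0],"dr": [0,0,0]},{"gripper": 0,"delta_pos": [-3,0,0],"dr": [0,0,0]}]}}

```text
t: 20.97
ee_pos: [454.7, -288.9, 195.6]
orientation: [0.1, 1.567, -0.101]
ft_force: [1.0, 0.2, -0.6]
width: 0.7
```

>>> {"op": "apply_moves", "data": {"increments": [{"gripper": 0,"delta_pos": [0,0,0],"dr": [0,0,0]},{"gripper": 0,"delta_pos": [0,0,0],"dr": [0,0,0]},{"gripper": 0,"delta_pos": [0,0,0],"dr": [0,0,0]},{"gripper": 0,"delta_pos": [0,0,0],"dr": [0,0,0]},{"gripper": 0,"delta_pos": [0,0,0],"dr": [0,0,0]}]}}

```text
t: 21.38
ee_pos: [453.4, -288.0, 191.0]
orientation: [0.102, 1.571, -0.099]
ft_force: [0.4, 0.4, -0.7]
width: 0.5
```

```bash
python3 - <<'E'
from pad import *
obs();d=save('side','d9');pad(ctrl.get_image('wrist'))
W=cloud(d);hsv=cv2.cvtColor(d['img'],cv2.COLOR_RGB2HSV);x,y,z=np.moveaxis(W,-1,0)
m=((hsv[...,0]>5)&(hsv[...,0]<25)&(hsv[...,1]>70)&(z>5)&(z<58)&(x<640)&(x>340)&(y>120)&(y<340)).astype(np.uint8)
n,l,s,c=cv2.connectedComponentsWithStats(m)
for i in range(1,n):
    if s[i,4]>15: P=W[l==i];print(s[i],P.mean(0).round(1),P.min(0).round(1),P.max(0).round(1))
E
```

```text
{'t': 21.383, 'ee_pos': [453.405, -288.043, 191.024], 'orientation': [0.102, 1.571, -0.099], 'ft_force': [0.375, 0.37, -0.721], 'width': 0.486, 'qpos': [-0.588, 0.349, 1.854, 0.0, 0.942, -2.031]}
pad ((481.8353271484375, -324.8209228515625), (135.04714965820312, 135.37059020996094), 84.41126251220703)
[238 178  34  32 989] z 39.6 [ 447.5 -353. ] [32.3 32.1] 84.5
[307 181  23  23 423] z 39.6 [ 453.4 -289.2] [22.2 22.7] 81.9
[313 233  14   5  44] z 41.2 [ 498.8 -294. ] [10.4  3.6] 90.0
[238 245  44  14 547] z 39.5 [ 510.9 -359.1] [45.6 14.3] 84.1
[325 266   8  15  95] [460.3 184.2  29.4] [454.9 169.1  13. ] [466.8 194.4  37.6]
[322 288  21  27 339] [439.6 234.7  15.1] [423.5 207.4   5.3] [453.6 262.9  20.5]
```

View pics/d9.png

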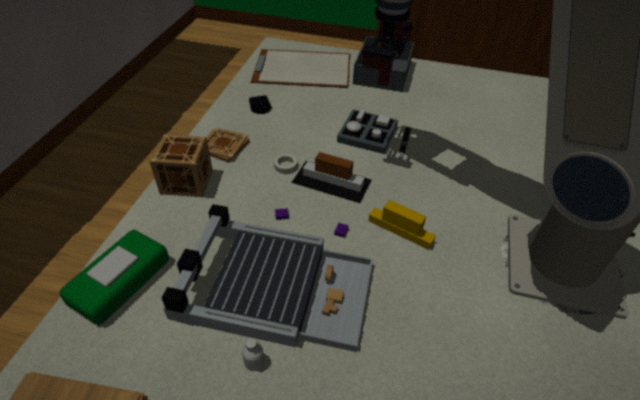

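The final side view shows all three offcuts in the tray at (328,272), (335,296) and (329,308). The scraper is on the mat at (335,170), the keys are up, and the tape, knife and glue are where they were.

```bash
python3 -c "
from workcell import ctrl
print(ctrl.close_job())"
```

```text
the job is handed in; nothing more can be done
None
```

The job is done and handed in at about 21 s of the 59 s allowed; no verdict is reported. The scraper pushed all three offcuts into the catch tray and went back on its mat. I then pressed square, bar and round in that order with the fingers shut. Each key was pushed to its stop at about 8 to 10 N (a brief peak near 19 N on the round key) and let up before the next.

What the last checks showed:
- **Offcuts:** all three are in the tray. The disc stands on its edge against the plate side, with its origin about 16 mm above the tray floor (limit 28 mm). It did not move between two looks 11 s apart. During the last bit of the push the wrist showed about 4 N upward, probably from this disc leaning under the scraper, and the force cleared when I lifted.
- **Scraper:** it stands on the mat at about (526, -112), within 4 mm of the mat centre, and is released.
- **Keys:** square, bar and round read their starting height again. I never went near the stop key, but its final wrist-camera reading was partly hidden, so it was checked only in the side view.
- **Bystanders:** knife, tape, glue and both look-alikes appear unmoved in the side view. The arm is clear of everything, with the TCP at about 190 mm.
- **Camera disagreement:** the three camera views of the key positions differed by up to about 3 mm, which was within what the presses needed.

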